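# Show the waisted test bar to the inspection camera

## Robot

A 6-joint arm with a two-finger parallel gripper is mounted at the origin on the work surface. World frame = base frame: x ahead of the robot, y to its left, z up, the work surface at z = 0. Lengths are in mm, angles in rad, forces in N, time in s.
With the tool pointing down it reaches from about 300 to 775 mm from the base axis. Payload 14.6 kg.
Tool frame: the origin (TCP) lies midway between the tips of the shut fingers; the grasp point (between the pads) lies 19 mm behind it; z points along the fingers, y is the direction in which the jaws open and shut (so a half turn about z gives the same grasp; the last joint's range is limited). The gripper opens to 94 mm and grips with 3 to 60 N. Pads are 16 mm wide; open, the fingers measure 119 mm over their backs; the gripper's body (75 mm by 177 mm) begins 78 mm behind the grasp point.
Start: joints at [1.172, 0.3, 1.521, -0, 1.321, -0.067], TCP at [179.157, 519.992, 205.446] pointing down, gripper open.
Joint ranges: [-3.03, 3.03], [-0.79, 2.21], [0.23, 2.52], [-1.04, 4.18], [0, 3.07], [-2.55, 2.55]. Speed limits (rad/s): [2.22, 2.22, 2.57, 3.14, 3.14, 3.14].

## Interface

Orientations are given as [roll, pitch, yaw] about the fixed x, y, z axes, in that order (R = Rz(yaw) Ry(pitch) Rx(roll)).
In Python, from cell import manip, camera gives the robot as it stands. The module is installed in compiled form; this text tells all that it offers.
- The arm moves only by the tool jog_arm, never from a script. Its argument "commands" is a list of rows, each a list of 7 numbers: the shift along the world's x, y, z in units of 1 m (1.0 is 1 m), then the turn, a rotation vector about the world's x, y, z in units of 120 degrees (1.0 is 120 degrees), then the opening, from 0 (shut) to 1 (fully open). In form: [[x, y, z, ax, ay, az, grip], ...]. A call has exactly 10 rows; each row is the pose to reach, as a shift and turn from the pose commanded when the call began; what a row does not reach only later rows make up. A row lasts 1/8 s, in which the tool goes at most 62.5 mm and 10.7 degrees, less where a joint would pass 70% of its speed; a pose out of reach is approached as far as the arm can. A call with a number of a shift or a turn outside -1 to 1 is refused whole. A call with a gripper value outside its range is refused whole. The fingers move at their own pace and stop on an object; "grip_force" is the grip in N (left out, the last holds). Time passes only in rows, so rows that repeat a pose let the fingers close, or fill a call up. It gives the time, the measured TCP pose, the force and the opening at its end, in the units of the state.
- manip.read_state(): the state, without advancing time (a new reading comes with each control period).
- camera(name): name is "scene" or "top"; returns a dict with "pixels" (480x640x3 uint8, blue, green, red), "vertical_fov" (degrees; the focal length in pixels is half the picture's height over the tangent of half this angle, whatever the lens; pixels are square), "cx", "cy" (the principal point, pixels), "rvec" (rotation vector, rad) and "tvec" (3), from world to camera coordinates, as OpenCV has them. Camera axes: x right, y down, z forward; pixel columns grow to the right and rows downward; lengths in mm; the calibration is good to about 2 mm. A picture is of the moment at which its call begins. There is no depth.
- manip.sign_off(): hands the job in, once; it reports no verdict.
The state is a dict: "clock": time; "joints": joint angles; "qd": joint speeds; "effort": joint torques, N m; "eef_pos": TCP position; "eef_rot": TCP orientation; "wrist_force": force on the tool from outside, world axes, zero at the start; "moment": the same for the moment, N m; "finger_gap": finger opening in mm.
Only numpy, scipy, OpenCV 4.12 (cv2) and the standard library are available. Lean on these libraries where they do the work, as an engineer would, in place of code of your own. Each camera call takes 0.05 s, during which the arm holds its last target.

## Task

Slide the black backing plate along the bench, without lifting it, until it lies inside the four corner marks in front of the inspection camera, lengthwise with the marked rectangle. Then take the waisted bar from the rack by its top end and hold it still in the air before the camera: mid-waist on the lens axis 120 mm from the lens, clear of the fingers, a broad face square to the lens, its length upright in the camera's picture. Finish while holding it there, with the other three bars left standing in the rack, the beaker not knocked over and the camera and stand not bumped.

Things in the scene. Friction and masses are not known exactly. Their poses are not given: they have to be found in the camera images.
- plate_center (a point): Centre (half-way up, 8 mm above the bench as it lies) of the loose black backing plate, a flat plain slab 50 mm (x) by 130 mm (y) by 16 mm thick, about 0.3 kg, lying flat on the bench to the robot's left. It can be gripped across its 50 mm width with the fingertips just above the bench, and slid. z axis up.
- mark_center (a point): Centre, on the bench, of the rectangle given by four thin flat black L-shaped corner marks (no obstacle), 74 mm along x by 154 mm along y inside; the plate's 130 mm length belongs along this y. x points level towards the camera stand. It lies 143 mm on the robot's side of the bench point under the viewing point, and moves and turns with the stand.
- view_point (a point): Viewing point, in empty air 120 mm above the bench and 120 mm from the lens on the lens axis. x lies along the lens axis towards the lens, 40 degrees above level; y is level; z is up in the camera's picture, leaning 40 degrees from vertical away from the camera. The bar's middle belongs here, its thickness (bar x) along this x and its length (bar z) along this z.
- lens (a point): Centre of the front of the inspection camera's lens (black tube 38 mm across, 30 mm long, on a white 52 mm cube-like head), same axes as the viewing point; the lens looks along -x of this frame, downwards by 40 degrees and roughly towards the robot.
- stand: The fixed inspection camera stand, with the camera on it: dark base plate 110 by 140 mm, steel column 276 mm tall standing 215 mm from the origin along x. The origin is the bench point under the viewing point; x points level from there to the column, z up.
- waisted_mid (a point): Middle of the loose waisted (dog-bone) steel bar: 120 mm long (z, up), 8 mm thick (x), heads 28 mm wide (y) and 32 mm long, waist between them 9 mm wide, 56 mm long; 0.14 kg. Stands in a rack slot 24 mm deep, foot 6 mm, middle 66 mm and top 126 mm above the bench. Can be gripped across the 8 mm at the top head, 46 to 50 mm above the middle, and lifted straight up.
- plain_mid (a point): Middle of the plain straight steel bar, 120 by 28 by 8 mm, same axes, standing in another slot of the same rack.
- notched_mid (a point): Middle of the straight steel bar with one small square notch in one edge only, 120 by 28 by 8 mm, same axes, standing in another slot.
- holed_mid (a point): Middle of the straight steel bar with a round 10 mm hole at its middle, 120 by 28 by 8 mm, same axes, standing in another slot.
- rack: The fixed white specimen rack on the robot's right, 60 mm (x) by 186 mm (y) by 30 mm high, origin at the centre of its underside. Its four slots lie in a row along y at -69, -23, 23 and 69 mm; the bars stand in them with their thickness along x and width along y, in any order.
- beaker_mid (a point): Middle (half-way up) of an empty glass beaker, 64 mm across and 85 mm high, standing on the bench beyond and to the left of the marks.

How it is judged (in metres and radians):
On the way, in this order (a step that is already met when the one before it is completed fails the run):
1. the backing plate lies inside the corner marks, lengthwise along them (horizontal distance between plate_center and mark_center below 0.018 m and angle between the y axis of plate_center and the y axis of mark_center, either way round below 0.17 rad and height (world z) of plate_center below 0.012 m), for 0.2 s.
2. the waisted bar is lifted clear of the rack in the fingers (height (world z) of waisted_mid above 0.1 m and contact force between the fingers and waisted above 1 N), for 0.1 s.
At the end, for the whole second after the job is handed in: Waisted bar held still in the fingers alone, middle within 20 mm of the viewing point, thickness along the lens axis and length along picture-up within 10 degrees, grasp point over 32 mm from mid-waist; plate flat on the bench, within 18 mm and 10 degrees of the marks (all of step 1 and distance between waisted_mid and view_point below 0.02 m and angle between the x axis of waisted_mid and the x axis of view_point, either way round below 0.175 rad and angle between the z axis of waisted_mid and the z axis of view_point, either way round below 0.175 rad and contact force between the fingers and waisted above 1 N and distance between the grasp point and waisted_mid above 0.032 m and contact force between waisted and stand below 0.2 N and contact force between waisted and plate below 0.2 N and linear speed of waisted below 0.03 m/s); the arm keeps its last pose, push and grip.
It fails at once if the backing plate is lifted more than 12 mm off the bench (height (world z) of plate_center above 0.02 m).
It fails at once if another bar is moved by more than 20 mm (distance of any of plain_mid, notched_mid, holed_mid from where it was at the start of the episode above 0.02 m).
It fails at once if the beaker is knocked over (angle between beaker_mid's own z axis and vertical above 0.5 rad).
It fails at once if the camera or its stand is bumped (over 3 N) (contact force between stand and anything else above 3 N).
It also fails if it takes over 58 s, if anything falls off the work surface, if the arm or the gripper's body presses on something with over 40 N, if the wrist force passes 120 N, or if a joint passes its speed limit or range.

## Working session

There is one attempt and no reset: what is moved stays moved. The work goes in short steps, Python scripts to look and compute and a tool call to move; the robot and the scene stay as the last step left them, time stands still between calls to the robot, and variables do not carry over. Pictures are saved under pics/ and viewed, and the job is handed in when it is done.

Besides the shell and the picture viewer there is one more tool, called after "Request:" as name(argument=value, ...) on one line, values as JSON. jog_arm: Moves the arm, as the interface text tells. Its arguments: {"type":"object","properties":{"commands":{"type":"array","items":{"type":"array","items":{"type":"number"}}},"grip_force":{"type":"number"}},"required":["commands"]}

```bash
mkdir -p pics; cat > h.py <<'E'
import numpy as np, cv2
def load(n):
    d=np.load(f'{n}.npy',allow_pickle=True).item(); return d
def K(d):
    f=240/np.tan(np.radians(d['vertical_fov']/2)); return f
def cam(d):
    R=cv2.Rodrigues(np.array(d['rvec'],float))[0]; t=np.array(d['tvec'],float).ravel(); return R,t,-R.T@t
def ray(d,u,v):
    R,t,c=cam(d); f=K(d); r=R.T@np.array([(u-d['cx'])/f,(v-d['cy'])/f,1]); return c,r/np.linalg.norm(r)
def onplane(d,u,v,z):
    c,r=ray(d,u,v); return c+r*(z-c[2])/r[2]
def proj(d,P):
    R,t,c=cam(d); p=R@np.array(P,float)+t; f=K(d); return d['cx']+f*p[0]/p[2], d['cy']+f*p[1]/p[2]
def tri(d1,p1,d2,p2):
    c1,r1=ray(d1,*p1); c2,r2=ray(d2,*p2)
    s=np.linalg.lstsq(np.array([r1,-r2]).T,c2-c1,rcond=None)[0]
    a=c1+s[0]*r1;b=c2+s[1]*r2; return (a+b)/2,np.linalg.norm(a-b)
E
python3 - <<'E'
from cell import manip,camera
import numpy as np,cv2
from h import *
print(manip.read_state())
for n in('scene','top'):
    d=camera(n); np.save(n+'0.npy',d,allow_pickle=True); cv2.imwrite(f'pics/{n}0.png',d['pixels'])
    print(n,d['vertical_fov'],d['cx'],d['cy'],cam(d)[2],cam(d)[0][2])
E
```

```text
{'clock': 0.0, 'joints': array([ 1.17237964e+00,  3.00464343e-01,  1.52156399e+00,  3.72504989e-05,
        1.32068408e+00, -6.65994705e-02]), 'qd': array([-0.00024226, -0.00093979, -0.00021722, -0.00165649, -0.00077148,
       -0.00027959]), 'effort': array([-4.54082314e-03, -5.31827080e+01, -3.52723968e+01,  7.06325099e-02,
        2.46755633e-02, -4.32681884e-05]), 'eef_pos': array([179.06459013, 519.76910203, 204.89726272]), 'eef_rot': array([-3.14047778e+00, -1.10521063e-04,  2.80976613e+00]), 'wrist_force': array([0.13530993, 0.07493695, 0.35862295]), 'moment': array([-0.06092279,  0.01900521, -0.01585794]), 'finger_gap': 94.06154352666684}
scene 50.36042246792624 314.6945573664029 245.46469603719143 [1328.06432351 -116.87235403  787.49394423] [-0.75479836  0.0975546  -0.64866211]
top 50.14380139852234 315.43052856381297 241.852364549572 [ 383.55827692  -14.20899508 1127.87094098] [ 0.20942046 -0.01185195 -0.97775386]
```

View pics/scene0.png

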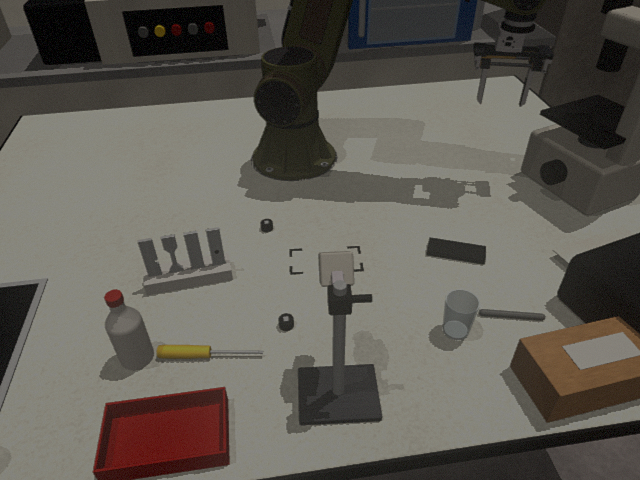

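View pics/top0.png

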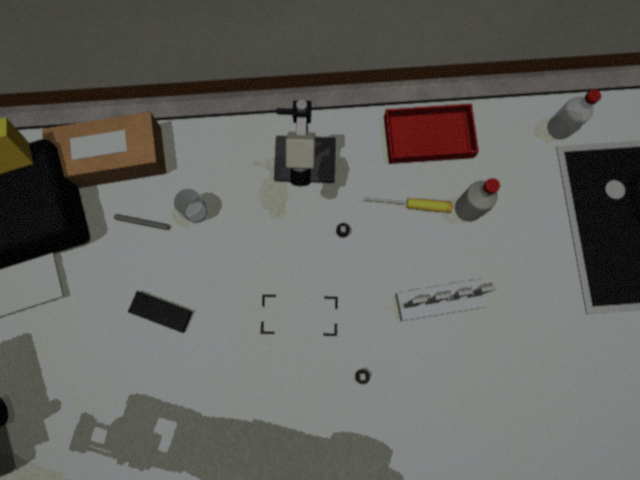

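The scene view shows the four bars at (150–215, 230–275), with the waisted one second from the left. The stand is at (340, 300–400). In the top view the plate is at (160,311), the marks are around (299,315), the rack is at (445,298) and the beaker is at (190,205). Next I'll measure these precisely.

```bash
python3 - <<'E'
from h import *
t=load('top0');s=load('scene0')
def blobs(d,box,thr,inv=True,amin=15,up=4):
    x0,y0,x1,y1=box; g=cv2.cvtColor(d['pixels'],cv2.COLOR_BGR2GRAY)[y0:y1,x0:x1]
    g=cv2.resize(g,None,fx=up,fy=up,interpolation=cv2.INTER_CUBIC)
    m=cv2.threshold(g,thr,255,cv2.THRESH_BINARY_INV if inv else cv2.THRESH_BINARY)[1]
    out=[]
    for c in cv2.findContours(m,cv2.RETR_EXTERNAL,cv2.CHAIN_APPROX_NONE)[0]:
        if cv2.contourArea(c)<amin*up*up: continue
        out.append((c.reshape(-1,2)+.5)/up-.5+[x0,y0])
    return out
print('plate')
for c in blobs(t,(115,280,210,345),70,amin=300):
    b=cv2.boxPoints(cv2.minAreaRect(c.astype(np.float32)))
    P=np.array([onplane(t,*p,16)for p in b]);print(b.round(1).tolist());print(P.round(1).tolist(),P.mean(0))
    print(np.linalg.norm(P-np.roll(P,1,0),axis=1))
print('marks')
for c in blobs(t,(250,285,350,345),75,amin=8):
    P=np.array([onplane(t,*p,0)for p in c]); print(c.mean(0).round(1),P[:,:2].min(0).round(1),P[:,:2].max(0).round(1),len(c))
for n,d,b in(('rackt',t,(380,265,510,335)),('racks',s,(125,215,250,300)),('markst',t,(250,285,350,345)),('stand',t,(255,90,350,200)),('stands',s,(285,240,395,430))):
    x0,y0,x1,y1=b; im=d['pixels'][y0:y1,x0:x1]; k=min(800/(x1-x0),600/(y1-y0)); k=int(k)
    cv2.imwrite(f'pics/c_{n}.png',cv2.convertScaleAbs(cv2.resize(im,None,fx=k,fy=k,interpolation=cv2.INTER_CUBIC),alpha=1.3)); print(n,k,b)
E
```

```text
plate
[[127.30000305175781, 311.70001220703125], [135.6999969482422, 289.29998779296875], [193.0, 310.70001220703125], [184.5, 333.20001220703125]]
[[496.3, 387.7, 16.0], [543.7, 369.8, 16.0], [488.6, 246.2, 16.0], [442.1, 265.1, 16.0]] [492.66930368 317.19102868  16.        ]
[134.04449532  50.65566687 135.28788403  50.14531227]
marks
[332.  331.6] [416.2 -60.7] [440.8 -30.9] 180
[264.9 329.5] [429.4  76.8] [456.6 105. ] 179
[332.7 299.9] [474.6 -66.3] [501.9 -38.9] 177
[266.4 297.8] [490.5  69.4] [515.2  98.9] 177
rackt 6 (380, 265, 510, 335)
racks 6 (125, 215, 250, 300)
markst 8 (250, 285, 350, 345)
stand 5 (255, 90, 350, 200)
stands 3 (285, 240, 395, 430)
```

```bash
python3 -c "
from h import *
t=load('top0')
for u,v in((343,229),(362,376),(190,205),(427,205)): print(onplane(t,u,v,0))"
```

```text
[650.42996365 -92.10121172   0.        ]
[ 326.87034074 -106.58630351    0.        ]
[731.0404504  252.12525179   0.        ]
[ 693.2041448  -287.85365621    0.        ]
```

View pics/c_rackt.png

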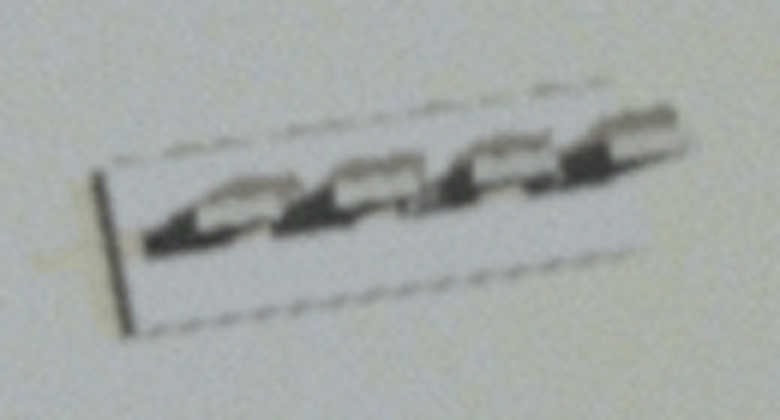

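View pics/c_racks.png

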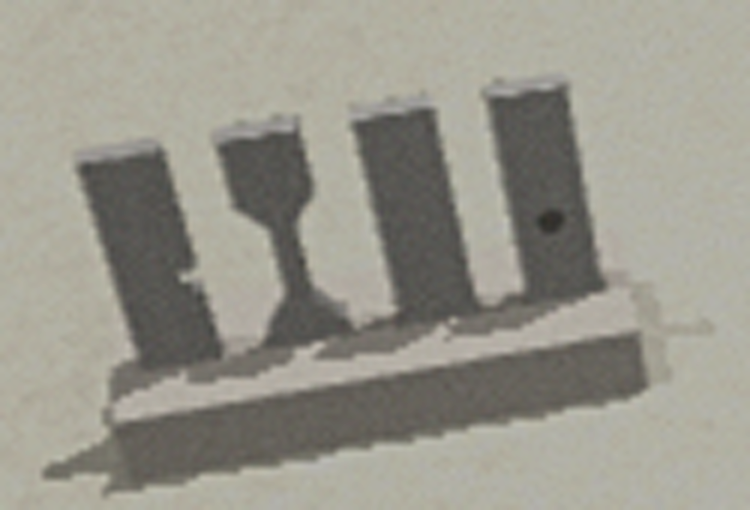

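View pics/c_markst.png

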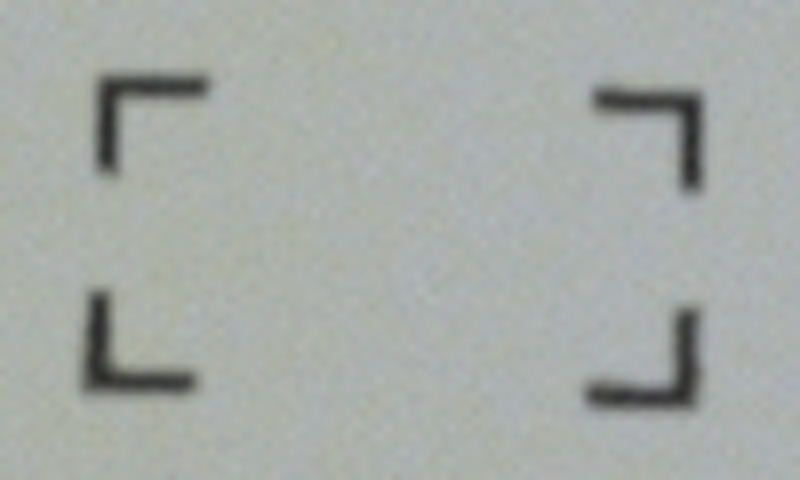

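View pics/c_stand.png

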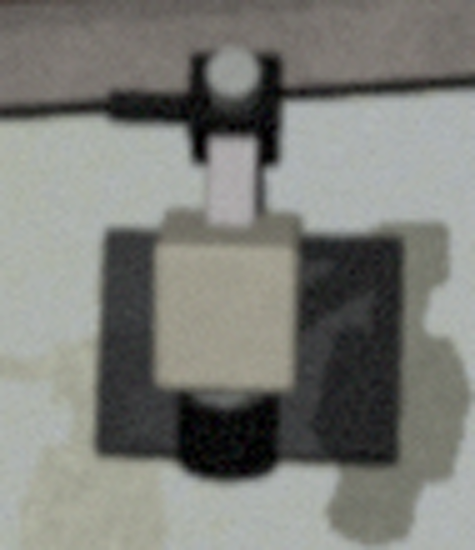

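View pics/c_stands.png

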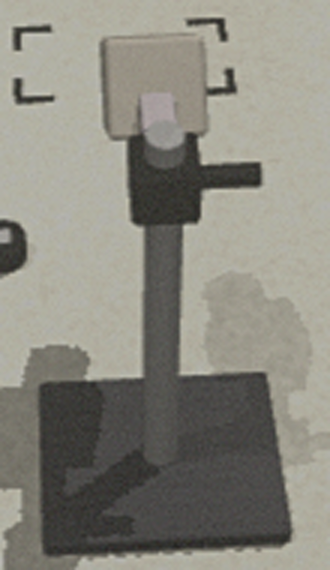

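```bash
python3 - <<'E'
from h import *
t=load('top0');s=load('scene0')
# marks: outer corners
g=cv2.cvtColor(t['pixels'],cv2.COLOR_BGR2GRAY)[285:345,250:350]
g=cv2.resize(g,None,fx=8,fy=8,interpolation=cv2.INTER_CUBIC)
ys,xs=np.nonzero(g<90)
pts=np.stack([(xs+.5)/8-.5+250,(ys+.5)/8-.5+285],1)
W=np.array([onplane(t,*p,0)[:2] for p in pts])
r=cv2.minAreaRect(W.astype(np.float32));b=cv2.boxPoints(r);print('marks top',r,b.tolist())
# scene check
g=cv2.cvtColor(s['pixels'],cv2.COLOR_BGR2GRAY)
# mark centre via crossing: visible outer corners in scene crop c_stands /3+(285,240)
for p in((15,30),(17,103),(224,20),(236,90)):
    print('scene mark',onplane(s,p[0]/3+285,p[1]/3+240,0).round(1))
# bar tops from scene crop /6+(125,215): left,right,bottom... centre of top strip
for n,a,b in(('notch',(78,157),(160,144)),('waist',(217,134),(299,121)),('plain',(352,113),(436,101)),('hole',(485,90),(568,80))):
    A=onplane(s,a[0]/6+125,a[1]/6+215,126);B=onplane(s,b[0]/6+125,b[1]/6+215,126)
    q=[((np.array(proj(t,X))-[380,265])*6).round(0).tolist() for X in(A,B)]
    print(n,A.round(1),B.round(1),'len',np.linalg.norm(A-B).round(1),'mid',((A+B)/2).round(1),'topcrop',q)
for n,a,b in(('hole',(213,195),(297,180)),('plain',(337,170),(422,158)),('waist',(467,150),(551,137)),('notch',(592,125),(677,112))):
    A=onplane(t,a[0]/6+380,a[1]/6+265,126);B=onplane(t,b[0]/6+380,b[1]/6+265,126)
    print('top',n,A.round(1),B.round(1),'len',np.linalg.norm(A-B).round(1),'mid',((A+B)/2).round(1))
# rack top left/right edges
print('rack top corners',[onplane(t,a/6+380,b/6+265,30)[:2].round(1).tolist() for a,b in((108,168),(133,335),(640,250),(612,80))])
# stand: base corners in top crop /5+(255,90); base thickness unknown ~ 8?
for p in((107,230),(97,455),(397,462),(402,238)): print('base',onplane(t,p[0]/5+255,p[1]/5+90,10).round(1))
for p in((40,383),(268,374),(290,540),(45,548)): print('bases',onplane(s,p[0]/3+285,p[1]/3+240,10).round(1))
print('coltop top',onplane(t,232/5+255,72/5+90,276),'scene',onplane(s,165/3+285,133/3+240,276))
print('col tri',tri(t,(232/5+255,72/5+90),s,(165/3+285,133/3+240)))
E
```

```text
marks top ((465.50927734375, 19.06841278076172), (166.90953063964844, 86.26331329345703), 84.35538482666016) [[414.3783264160156, -59.73935317993164], [500.2233581542969, -68.22402954101562], [516.6402587890625, 97.87617492675781], [430.7951965332031, 106.36085510253906]]
scene mark [418.1 -58.2   0. ]
scene mark [500.9 -65.8   0. ]
scene mark [434.1 105.8   0. ]
scene mark [514.4  97.6  -0. ]
notch [ 483.7 -370.9  126. ] [ 481.4 -343.8  126. ] len 27.2 mid [ 482.6 -357.3  126. ] topcrop [[690.0, 131.0], [608.0, 144.0]]
waist [ 479.2 -324.8  126. ] [ 476.9 -297.3  126. ] len 27.6 mid [ 478.1 -311.1  126. ] topcrop [[551.0, 155.0], [468.0, 168.0]]
plain [ 475.6 -279.4  126. ] [ 473.8 -250.8  126. ] len 28.7 mid [ 474.7 -265.1  126. ] topcrop [[414.0, 175.0], [327.0, 187.0]]
hole [ 470.6 -234.1  126. ] [ 469.9 -205.4  126. ] len 28.7 mid [ 470.2 -219.7  126. ] topcrop [[277.0, 200.0], [190.0, 209.0]]
top hole [ 473.8 -213.4  126. ] [ 476.7 -241.2  126. ] len 28.0 mid [ 475.2 -227.3  126. ]
top plain [ 479.1 -254.6  126. ] [ 481.  -282.7  126. ] len 28.2 mid [ 480.  -268.6  126. ]
top waist [ 482.6 -297.6  126. ] [ 484.9 -325.5  126. ] len 28.0 mid [ 483.8 -311.6  126. ]
top notch [ 487.9 -339.4  126. ] [ 490.2 -367.6  126. ] len 28.4 mid [ 489.1 -353.5  126. ]
rack top corners [[494.6, -196.2], [435.2, -198.9], [452.5, -381.5], [513.5, -379.9]]
base [881.2  45.6  10. ]
base [771.5  56.   10. ]
base [758.6 -80.6  10. ]
base [867.6 -91.3  10. ]
bases [760.1 -79.9  10. ]
bases [776.   58.9  10. ]
bases [887.1  44.9  10. ]
bases [870.4 -90.6  10. ]
coltop top [820.50497943 -16.8209305  276.        ] scene [822.88727473 -16.97657565 276.        ]
col tri (array([821.32596156, -16.74782469, 274.42455074]), np.float64(0.15758347723328128))
```

Two independent checks agree on the layout:
- The mark centre is about (465.7, 19.2), with its x axis at -5.7°. The column sits 357 mm away along that axis, against an expected 358 mm.
- The view point is then about (607.7, 4.8, 120).
- The plate centre is about (494, 319), with its x axis at -24°.

I'll move above the plate.

Request:
jog_arm(commands=[[0.02,-0.013,0,0,0,-0.06,1],[0.055,-0.035,0,0,0,-0.14,1],[0.09,-0.058,0,0,0,-0.22,1],[0.13,-0.083,0,0,0,-0.3,1],[0.17,-0.108,-0.02,0,0,-0.38,1],[0.21,-0.134,-0.04,0,0,-0.46,1],[0.25,-0.16,-0.06,0,0,-0.54,1],[0.29,-0.185,-0.08,0,0,-0.62,1],[0.315,-0.201,-0.1,0,0,-0.7,1],[0.315,-0.201,-0.115,0,0,-0.791,1]])

```text
clock: 1.35
eef_pos: [495.3, 317.4, 89.0]
eef_rot: [-3.141, 0.001, 1.148]
wrist_force: [-0.6, 0.7, 0.0]
finger_gap: 94.0
```

Request:
jog_arm(commands=[[0,0,0,0,0,0,1],[0,0,0,0,0,0,1],[0,0,0,0,0,0,1],[0,0,0,0,0,0,1],[0,0,0,0,0,0,1],[0,0,0,0,0,0,1],[0,0,0,0,0,0,1],[0,0,0,0,0,0,1],[0,0,0,0,0,0,1],[0,0,0,0,0,0,1]])

```text
clock: 2.6
eef_pos: [494.2, 319.0, 90.4]
eef_rot: [3.142, 0.0, 1.156]
wrist_force: [-0.2, -0.1, -0.8]
finger_gap: 94.0
```

```bash
python3 - <<'E'
from cell import manip,camera
import numpy as np,cv2
s=manip.read_state();print(s['eef_pos'],s['eef_rot'],s['joints'].round(3),s['wrist_force'])
d=camera('scene');np.save('scene1.npy',d,allow_pickle=True);cv2.imwrite('pics/scene1.png',d['pixels'])
E
```

```text
[494.15634186 318.98593447  90.44223321] [3.14158806e+00 2.26516923e-05 1.15624267e+00] [ 0.511  0.498  1.526 -0.     1.117  0.926] [-0.1885939  -0.05253205 -0.83760326]
```

View pics/scene1.png

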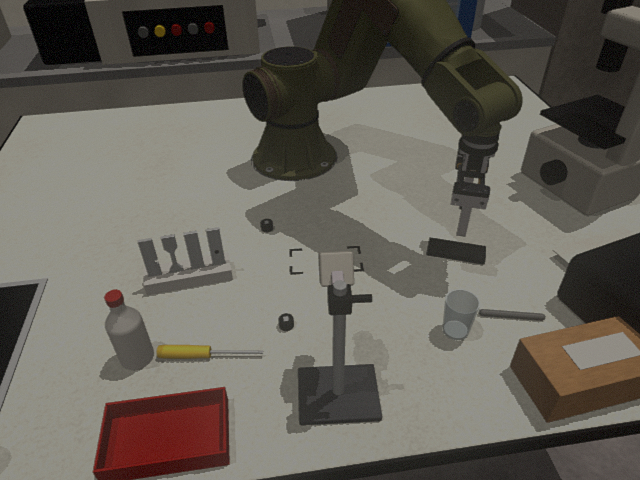

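The jaws hang above the plate's middle, with the fingertips at about (464,236) and the plate at (456,250). I'll descend to about 5 mm and grip.

Request:
jog_arm(commands=[[0,0,-0.02,0,0,0,1],[0,0,-0.045,0,0,0,1],[0,0,-0.065,0,0,0,1],[0,0,-0.078,0,0,0,1],[0,0,-0.085,0,0,0,1],[0,0,-0.085,0,0,0,1],[0,0,-0.085,0,0,0,1],[0,0,-0.085,0,0,0,0.75],[0,0,-0.085,0,0,0,0.6],[0,0,-0.085,0,0,0,0.5]], grip_force=25)

```text
clock: 3.9
eef_pos: [494.2, 319.0, 5.6]
eef_rot: [3.142, -0.0, 1.156]
wrist_force: [0.1, -1.0, 0.1]
finger_gap: 67.2
```

Request:
jog_arm(commands=[[0,0,0,0,0,0,0.45],[0,0,0,0,0,0,0.4],[0,0,0,0,0,0,0.4],[0,0,0,0,0,0,0.4],[0,0,0,0,0,0,0.4],[0,0,0,0,0,0,0.4],[0,0,0,0,0,0,0.4],[0,0,0,0,0,0,0.4],[0,0,0,0,0,0,0.4],[0,0,0,0,0,0,0.4]], grip_force=25)

```text
clock: 5.15
eef_pos: [494.2, 319.0, 5.4]
eef_rot: [3.142, 0.0, 1.156]
wrist_force: [1.0, -0.0, 0.0]
finger_gap: 49.7
```

Gripped, with a gap of 49.7 mm. I'll slide it to the marks.

Request:
jog_arm(commands=[[-0.0008,-0.008,0,0,0,0.004,0.4],[-0.0024,-0.025,0,0,0,0.012,0.4],[-0.0043,-0.045,0,0,0,0.022,0.4],[-0.0061,-0.065,0,0,0,0.032,0.4],[-0.008,-0.085,0,0,0,0.042,0.4],[-0.01,-0.106,0,0,0,0.053,0.4],[-0.012,-0.127,0,0,0,0.064,0.4],[-0.014,-0.148,0,0,0,0.075,0.4],[-0.0153,-0.163,0,0,0,0.082,0.4],[-0.016,-0.17,0,0,0,0.085,0.4]])

```text
clock: 6.4
eef_pos: [477.9, 148.1, 5.4]
eef_rot: [-3.141, 0.0, 1.334]
wrist_force: [0.8, -0.0, -1.1]
finger_gap: 49.9
```

Request:
jog_arm(commands=[[-0.001,-0.01,0,0,0,0.005,0.4],[-0.0025,-0.026,0,0,0,0.013,0.4],[-0.0042,-0.045,0,0,0,0.023,0.4],[-0.006,-0.064,0,0,0,0.032,0.4],[-0.0078,-0.083,0,0,0,0.042,0.4],[-0.0095,-0.101,0,0,0,0.051,0.4],[-0.011,-0.117,0,0,0,0.059,0.4],[-0.012,-0.127,0,0,0,0.064,0.4],[-0.0123,-0.13,0,0,0,0.066,0.4],[-0.0123,-0.13,0,0,0,0.066,0.4]])

```text
clock: 7.65
eef_pos: [465.9, 19.1, 5.4]
eef_rot: [-3.142, 0.0, 1.472]
wrist_force: [-0.4, -1.2, -1.1]
finger_gap: 49.7
```

```bash
python3 - <<'E'
from cell import manip,camera
import numpy as np,cv2
s=manip.read_state();print(s['eef_pos'],s['eef_rot'],s['joints'].round(3),s['wrist_force'])
d=camera('scene');np.save('scene2.npy',d,allow_pickle=True);cv2.imwrite('pics/scene2.png',d['pixels'])
d=camera('top');np.save('top2.npy',d,allow_pickle=True);cv2.imwrite('pics/top2.png',cv2.resize(d['pixels'][270:360,220:380],None,fx=5,fy=5))
E
```

```text
[465.85585281  19.0591212    5.43185249] [-3.14153961e+00  8.07048131e-05  1.47240790e+00] [-0.038  0.402  1.921 -0.     0.819  0.061] [-0.3621499 -1.2182653 -1.0853508]
```

View pics/top2.png

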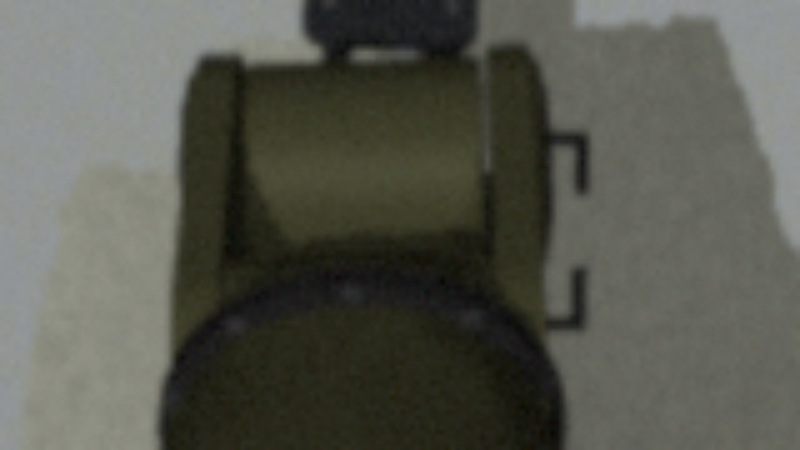

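View pics/scene2.png

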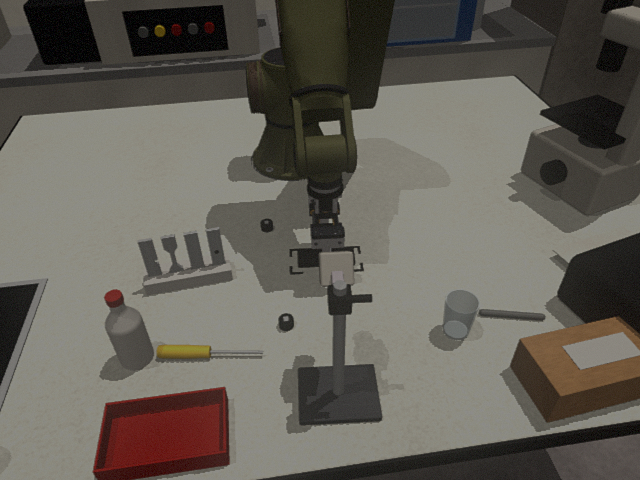

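The arm hides the plate from the top view, but the scene view shows it lying inside the marks. I'll release and rise, measure the plate clear of the arm, and recheck the bar tops in the first top image.

Request:
jog_arm(commands=[[0,0,0,0,0,0,0.5],[0,0,0,0,0,0,0.6],[0,0,0,0,0,0,0.7],[0,0,0,0,0,0,0.75],[0,0,0,0,0,0,0.75],[0,0,0.015,0,0,0,0.75],[0,0,0.05,0,0,0,0.75],[0,0,0.1,0,0,0,0.75],[0,0,0.15,0,0,0,0.75],[0,0,0.2,0,0,0,0.75]])

```text
clock: 9.0
eef_pos: [465.4, 19.0, 208.3]
eef_rot: [3.141, -0.0, 1.472]
wrist_force: [-0.5, -0.1, 0.8]
finger_gap: 70.5
```

```bash
python3 - <<'E'
from h import *
t=load('top0')
im=t['pixels'][275:325,390:500]
im=cv2.resize(im,None,fx=7,fy=7,interpolation=cv2.INTER_NEAREST)
cv2.imwrite('pics/rk.png',cv2.convertScaleAbs(im,alpha=1.8,beta=-60))
for P in((478.1,-311.1,126),(476.3,-312,126),(476.3,-312,30)): print((np.array(proj(t,P))-[390,275])*7)
E
```

```text
[524.8462946  117.74065111]
[528.89037502 123.93749669]
[439.77539316 159.40930928]
```

View pics/rk.png

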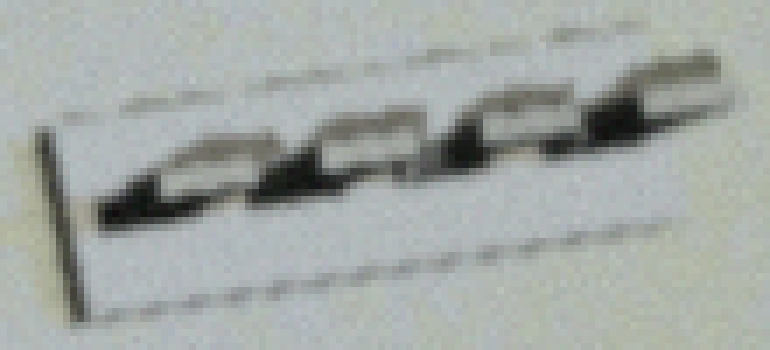

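The light rectangle in this crop is the bar's top face, centred at about (527,119). That agrees with the scene-view estimate of (478, -311), and the brown strip is a shadow. I'll move above the waisted bar.

Request:
jog_arm(commands=[[0.001,-0.02,0,0,0,0.006,0.75],[0.003,-0.06,0,0,0,0.018,0.75],[0.005,-0.1,0,0,0,0.03,0.75],[0.007,-0.14,0,0,0,0.042,0.75],[0.008,-0.18,0,0,0,0.054,0.75],[0.0095,-0.22,0,0,0,0.066,0.75],[0.011,-0.26,0,0,0,0.078,0.75],[0.012,-0.295,0,0,0,0.086,0.75],[0.0125,-0.32,0,0,0,0.091,0.75],[0.0125,-0.3305,0,0,0,0.093,0.75]])

```text
clock: 10.25
eef_pos: [478.1, -312.4, 206.2]
eef_rot: [3.141, 0.0, 1.666]
wrist_force: [0.3, 0.0, -0.1]
finger_gap: 70.7
```

Request:
jog_arm(commands=[[0,0,0,0,0,0,0.75],[0,0,-0.01,0,0,0,0.75],[0,0,-0.03,0,0,0,0.75],[0,0,-0.04,0,0,0,0.75],[0,0,-0.05,0,0,0,0.75],[0,0,-0.05,0,0,0,0.75],[0,0,-0.05,0,0,0,0.75],[0,0,-0.05,0,0,0,0.75],[0,0,-0.05,0,0,0,0.75],[0,0,-0.05,0,0,0,0.75]])

```text
clock: 11.5
eef_pos: [478.4, -311.6, 155.6]
eef_rot: [3.141, 0.0, 1.667]
wrist_force: [0.2, -0.4, 0.2]
finger_gap: 70.4
```

```bash
python3 - <<'E'
from cell import manip,camera
import numpy as np,cv2
from h import *
s=manip.read_state();print(s['eef_pos'],s['eef_rot'],s['joints'].round(3))
d=camera('scene');np.save('scene3.npy',d,allow_pickle=True);cv2.imwrite('pics/scene3.png',cv2.resize(d['pixels'][190:300,110:260],None,fx=5,fy=5))
t=camera('top');np.save('top3.npy',t,allow_pickle=True);cv2.imwrite('pics/top3.png',t['pixels'])
g=cv2.cvtColor(t['pixels'],cv2.COLOR_BGR2GRAY)[280:350,245:355];g=cv2.resize(g,None,fx=4,fy=4,interpolation=cv2.INTER_CUBIC)
for c in cv2.findContours((g<75).astype(np.uint8),cv2.RETR_EXTERNAL,cv2.CHAIN_APPROX_NONE)[0]:
    if cv2.contourArea(c)<3000: continue
    c=(c.reshape(-1,2)+.5)/4-.5+[245,280]; W=np.array([onplane(t,*p,16)[:2] for p in c],np.float32)
    print(cv2.minAreaRect(W))
E
```

```text
[ 478.37263475 -311.56021869  155.56777463] [3.14143774e+00 1.34472484e-04 1.66716584e+00] [-0.641  0.39   1.52   0.     1.232 -0.738]
((464.07940673828125, 19.906558990478516), (129.37698364257812, 49.3618278503418), 84.17515563964844)
```

View pics/scene3.png

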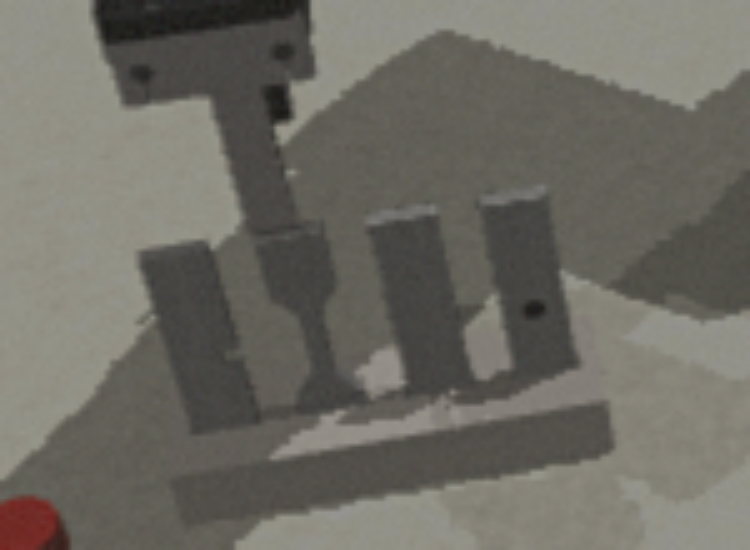

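View pics/top3.png

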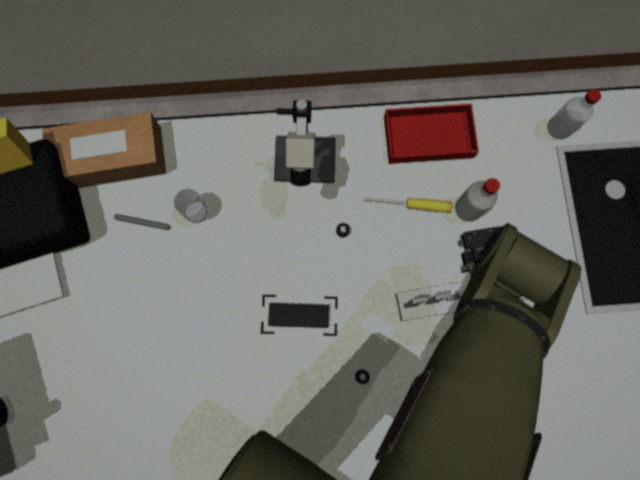

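The plate lies at (464, 20) at -5.8°, against the marks at (465.5, 19) and -5.6°, so step 1 is met. The jaw is lined up over the waisted bar, so I'll descend to about 95.5 mm and grip.

Request:
jog_arm(commands=[[0,0,-0.015,0,0,0,0.75],[0,0,-0.035,0,0,0,0.75],[0,0,-0.05,0,0,0,0.75],[0,0,-0.06,0,0,0,0.75],[0,0,-0.06,0,0,0,0.75],[0,0,-0.06,0,0,0,0.6],[0,0,-0.06,0,0,0,0.45],[0,0,-0.06,0,0,0,0.3],[0,0,-0.06,0,0,0,0.2],[0,0,-0.06,0,0,0,0.15]], grip_force=30)

```text
clock: 12.85
eef_pos: [478.4, -311.5, 95.5]
eef_rot: [3.142, 0.0, 1.667]
wrist_force: [-0.1, 0.4, -0.5]
finger_gap: 23.8
```

Request:
jog_arm(commands=[[0,0,0,0,0,0,0.15],[0,0,0,0,0,0,0.12],[0,0,0,0,0,0,0.1],[0,0,0,0,0,0,0.08],[0,0,0,0,0,0,0.05],[0,0,0,0,0,0,0],[0,0,0,0,0,0,0],[0,0,0,0,0,0,0],[0,0,0,0,0,0,0],[0,0,0,0,0,0,0]], grip_force=30)

```text
clock: 14.1
eef_pos: [478.4, -311.5, 95.5]
eef_rot: [3.142, 0.0, 1.667]
wrist_force: [0.1, -0.9, -0.9]
finger_gap: 7.8
```

```bash
python3 - <<'E'
from cell import manip,camera
import cv2
s=manip.read_state();print(s['eef_pos'],s['eef_rot'],s['wrist_force'],s['finger_gap'])
d=camera('scene');cv2.imwrite('pics/scene4.png',cv2.resize(d['pixels'][190:300,110:260],None,fx=5,fy=5))
E
```

```text
[ 478.37994968 -311.50750805   95.45924632] [3.14156212e+00 3.12034199e-05 1.66730242e+00] [ 0.07336485 -0.90583236 -0.85177054] 7.784915735435637
```

View pics/scene4.png

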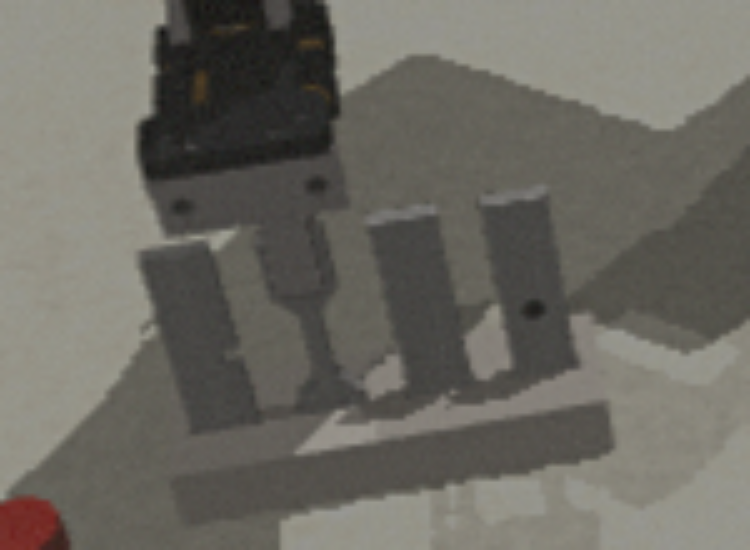

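The fingers have closed on the bar with a gap of 7.8 mm, centred on the head. I'll lift it straight up.

Request:
jog_arm(commands=[[0,0,0,0,0,0,0],[0,0,0.005,0,0,0,0],[0,0,0.015,0,0,0,0],[0,0,0.035,0,0,0,0],[0,0,0.06,0,0,0,0],[0,0,0.085,0,0,0,0],[0,0,0.11,0,0,0,0],[0,0,0.135,0,0,0,0],[0,0,0.15,0,0,0,0],[0,0,0.155,0,0,0,0]], grip_force=40)

```text
clock: 15.4
eef_pos: [478.5, -311.5, 251.2]
eef_rot: [3.141, 0.001, 1.667]
wrist_force: [0.8, -0.8, -2.1]
finger_gap: 7.9
```

```bash
python3 - <<'E'
from cell import manip,camera
import cv2
s=manip.read_state();print(s['eef_pos'],s['eef_rot'],s['wrist_force'],s['finger_gap'])
d=camera('scene');cv2.imwrite('pics/scene5.png',cv2.resize(d['pixels'][150:300,110:260],None,fx=4,fy=4))
E
```

```text
[ 478.45066592 -311.54248692  251.24460793] [3.14086090e+00 6.68521802e-04 1.66733196e+00] [ 0.82306093 -0.84055479 -2.12676637] 7.900802077516684
```

View pics/scene5.png

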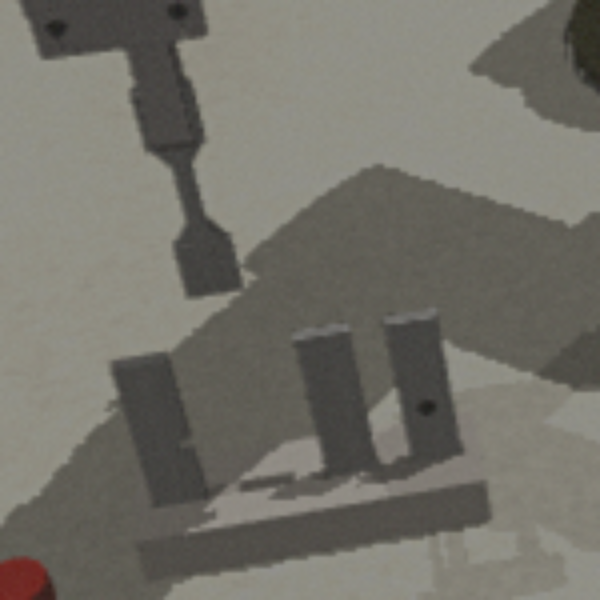

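The bar is out and the other three are still standing. Next is the transit to the hover point, with the yaw aligned to the stand.

Request:
jog_arm(commands=[[0,0.012,0.01,0,0,-0.004,0],[-0.001,0.04,0.02,0,0,-0.012,0],[-0.002,0.08,0.03,0,0,-0.024,0],[-0.003,0.12,0.04,0,0,-0.036,0],[-0.004,0.16,0.04,0,0,-0.048,0],[-0.005,0.2,0.04,0,0,-0.06,0],[-0.006,0.24,0.04,0,0,-0.072,0],[-0.007,0.275,0.04,0,0,-0.082,0],[-0.008,0.303,0.04,0,0,-0.09,0],[-0.0084,0.318,0.04,0,0,-0.0936,0]])

```text
clock: 16.7
eef_pos: [469.3, 8.3, 290.4]
eef_rot: [-3.141, -0.0, 1.472]
wrist_force: [0.6, -0.5, -1.0]
finger_gap: 8.0
```

Request:
jog_arm(commands=[[0,0,0,-0.001,-0.01,0,0],[0,0,0,-0.0035,-0.035,0,0],[0,0,0,-0.007,-0.07,0,0],[0,0,0,-0.011,-0.11,0,0],[0,0,0,-0.016,-0.16,0,0],[0,0,0,-0.021,-0.21,0,0],[0,0,0,-0.026,-0.26,0,0],[0,0,0,-0.03,-0.3,0,0],[0,0,0,-0.032,-0.322,0,0],[0,0,0,-0.0331,-0.3317,0,0]])

```text
clock: 17.95
eef_pos: [469.5, 6.1, 290.4]
eef_rot: [2.442, 0.0, 1.471]
wrist_force: [0.3, 0.2, -0.6]
finger_gap: 8.0
```

```bash
cat > chk.py <<'E'
from cell import manip,camera
import cv2,sys
from h import *
from scipy.spatial.transform import Rotation as Ro
s=manip.read_state();print(s['clock'],s['eef_pos'].round(1),s['joints'].round(2),s['finger_gap'])
R=Ro.from_euler('xyz',s['eef_rot']).as_matrix()
a=np.radians(-5.7);xh=np.array([np.cos(a),np.sin(a),0]);c,sn=np.cos(np.radians(40)),np.sin(np.radians(40))
vx=c*xh+[0,0,sn];vz=-sn*xh+[0,0,c]
ang=lambda p,q:np.degrees(np.arccos(min(1,abs(p@q))))
V=np.array([607.7,4.7,120]);mid=s['eef_pos']+29.5*R[:,2]
print('ang',ang(R[:,1],vx),ang(R[:,2],vz),'mid',mid.round(1),'V-mid',(V-mid).round(1))
for n in('scene','top'):
    d=camera(n);np.save(n+sys.argv[1]+'.npy',d,allow_pickle=True);cv2.imwrite(f'pics/{n}{sys.argv[1]}.png',d['pixels'])
E
python3 chk.py 6
```

```text
17.95 [469.5   6.1 290.4] [-0.04 -0.33  2.09 -0.06  0.68  0.09] 7.987762129311777
ang 0.06568268772328784 0.07172767714724976 mid [488.4   4.2 267.8] V-mid [ 119.3    0.5 -147.8]
```

View pics/scene6.png

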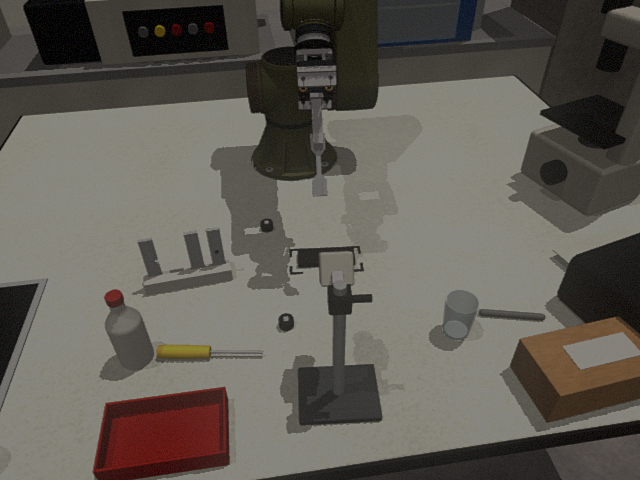

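The tilt matches the viewing frame to within 0.1° and the bar points at the camera area, from (318,150) to (320,190). Now I'll slide in along the bar's own axis, in two stages.

Request:
jog_arm(commands=[[0.003,0,-0.0035,0,0,0,0],[0.01,0,-0.0125,0,0,0,0],[0.02,0,-0.025,0,0,0,0],[0.03,0,-0.0375,0,0,0,0],[0.04,0,-0.05,0,0,0,0],[0.05,0,-0.062,0,0,0,0],[0.06,0,-0.0745,0,0,0,0],[0.068,0,-0.0845,0,0,0,0],[0.074,0,-0.092,0,0,0,0],[0.077,0,-0.0955,0,0,0,0]])

```text
clock: 19.3
eef_pos: [547.2, 6.5, 194.3]
eef_rot: [2.444, -0.0, 1.471]
wrist_force: [0.4, -0.3, -0.9]
finger_gap: 7.9
```

```bash
python3 chk.py 7
```

```text
19.3 [547.2   6.5 194.3] [-0.03 -0.01  2.06 -0.11  0.39  0.15] 7.857785572867565
ang 0.03711634489580767 0.03710618027963181 mid [566.    4.6 171.7] V-mid [ 41.7   0.1 -51.7]
```

View pics/scene7.png

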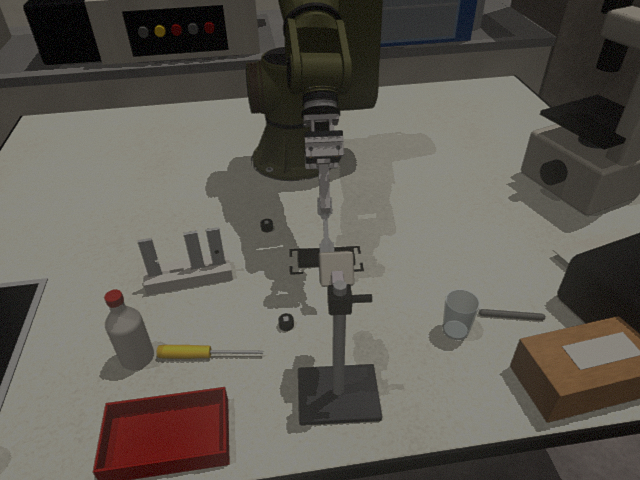

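View pics/top7.png

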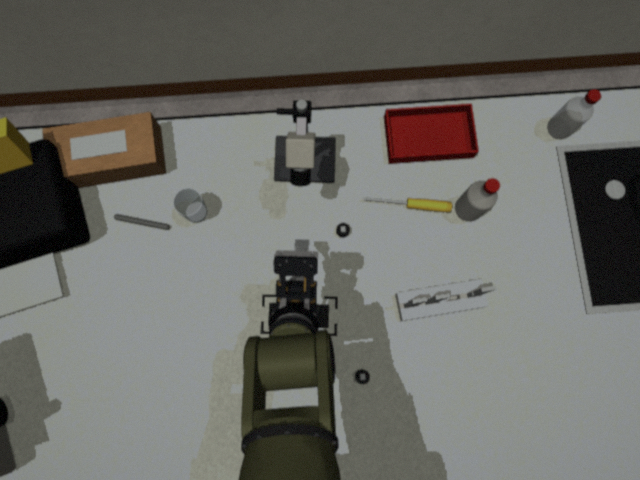

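The top view shows the gripper's front edge at (296,252), well short of the lens tip at (301,183). On to the final stage.

Request:
jog_arm(commands=[[0.002,0,-0.0025,0,0,0,0],[0.006,0,-0.0075,0,0,0,0],[0.012,0,-0.015,0,0,0,0],[0.018,0,-0.0225,0,0,0,0],[0.024,0,-0.03,0,0,0,0],[0.03,0,-0.037,0,0,0,0],[0.035,0,-0.0435,0,0,0,0],[0.039,0,-0.0485,0,0,0,0],[0.0415,0,-0.051,0,0,0,0],[0.042,0,-0.052,0,0,0,0]])

```text
clock: 20.65
eef_pos: [589.0, 6.5, 142.8]
eef_rot: [2.444, -0.0, 1.471]
wrist_force: [0.3, 0.0, -2.1]
finger_gap: 7.8
```

Request:
jog_arm(commands=[[0,0,0,0,0,0,0],[0,0,0,0,0,0,0],[0,0,0,0,0,0,0],[0,0,0,0,0,0,0],[0,0,0,0,0,0,0],[0,0,0,0,0,0,0],[0,0,0,0,0,0,0],[0,0,0,0,0,0,0],[0,0,0,0,0,0,0],[0,0,0,0,0,0,0]])

```text
clock: 21.9
eef_pos: [589.0, 6.5, 143.0]
eef_rot: [2.443, -0.0, 1.471]
wrist_force: [-0.6, 0.0, -1.5]
finger_gap: 7.6
```

```bash
python3 chk.py 8; python3 - <<'E'
from h import *
t=load('top8');s=load('scene8')
for n,P in(('lens',(699.1,-4.4,197.1)),('V',(607.7,4.7,120)),('foot',np.array([607.7,4.7,120])+60*np.array([.6396,-.0638,-.766])),('top',np.array([607.7,4.7,120])-60*np.array([.6396,-.0638,-.766]))):
    print(n,np.round(proj(t,P),1),np.round(proj(s,P),1))
cv2.imwrite('pics/t8.png',cv2.resize(t['pixels'][130:350,220:380],None,fx=2.7,fy=2.7,interpolation=cv2.INTER_CUBIC))
cv2.imwrite('pics/s8.png',cv2.resize(s['pixels'][150:330,260:420],None,fx=3.3,fy=3.3,interpolation=cv2.INTER_CUBIC))
E
```

```text
21.9 [589.    6.5 143. ] [-0.03  0.17  2.01 -0.17  0.27  0.21] 7.56764061893261
ang 0.004413805882210776 0.0012514865611818423 mid [607.8   4.6 120.4] V-mid [-0.1  0.1 -0.4]
lens [300.2 183. ] [333.4 265.7]
V [299.7 238.9] [329.8 262.9]
foot [301.1 225.8] [331.2 293.8]
top [298.2 253.4] [328.3 231.9]
```

View pics/t8.png

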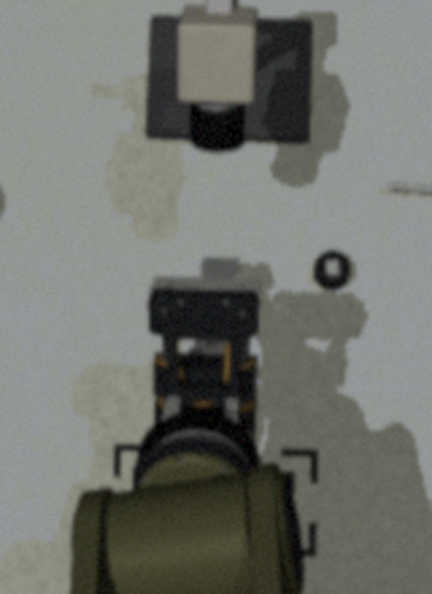

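View pics/s8.png

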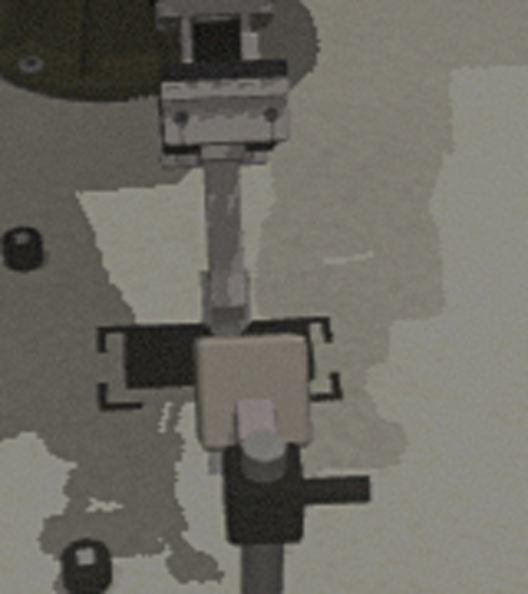

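The final pose checks out. The bar's foot shows at top-view (302,228) against a predicted (301,226), its head is at scene column 328 as predicted, and the lens tip is where expected. The plate is still inside the marks, so I'm handing in.

```bash
python3 -c "
from cell import manip
s=manip.read_state();print(abs(s['qd']).max(),s['wrist_force'],s['finger_gap'])
print(manip.sign_off())"
```

```text
0.001253056692331947 [-0.2877235  -0.23993882 -2.20159907] 7.407019414190725
the job is handed in; nothing more can be done
None
```

I slid the plate into the corner marks, and the arm is now holding the waisted bar by its top head at the viewing point. I handed the job in at about 22 s of the 58 s allowed; sign-off reports no verdict.

**Plate:** measured after release, it was about 1.7 mm and 0.2° off the marks. In the final pose the arm hides it from the top view, but the scene view still shows it inside the marks.

**Bar:** mid-waist computes to within 0.5 mm of my estimated viewing point, and both angles to within 0.1°. That uses the tool pose and the grasp height. The picture agrees: the bar's foot is within about 2–3 px of its predicted position. The grip point is 48 mm from mid-waist, and the arm was standing still.

**Rest of the scene:** after the lift the other three bars were still standing in the rack. The beaker and the stand looked untouched.

**Disagreements and limits:**
- **Bar tops:** my first top-view reading was about 6 mm off because I had measured a shadow. A closer look brought it into agreement with the scene view and the rack edges.
- **Viewing point:** it comes from the marks and the column, which agreed to about 1 mm, with camera calibration good to about 2 mm.
- **Finger gap:** it read between 7.4 and 8.0 mm while holding the bar (7.4 at the last reading). I took this as noise, and the last pictures showed no sign of slip.

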